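# Set up a stepped shaft in vee blocks for a run-out check

## Robot

A 7-joint arm with a two-finger parallel gripper is mounted at the origin on a cart in front of the work surface, level with it; the furniture and walls round the work are solid. World frame = base frame: x ahead of the robot, y to its left, z up, the work surface at z = 0. Lengths are in m, angles in rad, forces in N, time in s.
With the tool pointing down it reaches from about 0.425 to 0.925 m from the base axis. Payload 6.8 kg.
Tool frame: the origin (TCP) lies on the mounting face of the last link; the fingertips stand 173 mm ahead of it and the grasp point (between the pads) lies 155 mm ahead of it; z points along the fingers, y is the line along which they close (so a half turn about z gives the same grasp; the last joint's range is limited). The gripper opens to 85 mm and grips with 20 to 120 N. Pads are 22 mm wide; open, the fingers measure 114 mm over their backs; the gripper's body (76 mm by 85 mm) begins 54 mm behind the grasp point. The pads swing forward as they close: fully open they stand 13 mm farther back than shut.
Start: joints at [-1.392, 0.477, 0.022, 1.555, -0.011, 1.109, -0.083], TCP at [0.191, 0.647, 0.405] pointing down, gripper open.
Joint ranges: [-2.96, 2.96], [-0.34, 2.1], [-1.41, 1.46], [0.24, 2.44], [-1.37, 4.51], [0.17, 1.92], [-2.96, 2.96]. Speed limits (rad/s): [2.39, 2.39, 3.14, 3.14, 3.14, 3.14, 3.14].

## Interface

Orientations are given as a unit quaternion [w, x, y, z].
In Python, from station import bot gives the robot as it stands. The module is installed in compiled form; this text tells all that it offers.
- The arm moves only by the shell command python3 -m pendant 'ROWS' [FORCE]. ROWS is JSON, a list of rows, each a list of 5 numbers: the finger opening in m, from 0 to 0.0854, then the shift along the tool's x, y, z in m, then the turn about the tool's z in degrees. In form: [[jaw, x, y, z, yaw], ...]. A call has 1 to 12 rows; each row shifts and turns the commanded pose from where the row before left it, along the tool's axes as they then stand; what a row does not reach is not made up. A row lasts 1/12 s, in which the tool goes at most 41.7 mm and 7.16 degrees, less where a joint would pass 70% of its speed; a pose out of reach is approached as far as the arm can. A call with a gripper value outside its range is refused whole. The fingers move at their own pace and stop on an object; FORCE is the grip in N (left out, the last holds). Time passes only in rows, so rows that do not move let the fingers close. It gives the time, the measured TCP pose, the force, the opening and the grip force at its end, in the units of the state.
- bot.get_obs(): the state, without advancing time (a new reading comes with each control period).
- bot.read_camera(name): name is "scene" or "top" or "wrist"; returns (picture, depth): 400x640x3 uint8, blue, green, red; 400x640 float32, m along the optical axis (not along the pixel's ray), 0 where there is no reading.
- bot.camera_model(name): a dict with "intrinsics" (3x3 intrinsics, pixels), "dist_coeffs" ([k1, k2, p1, p2, k3] as OpenCV has them; the pictures are not rectified), "R" (3x3) and "t" (3): a world point X has camera coordinates R X + t. Camera axes: x right, y down, z forward; pixel columns grow to the right and rows downward; lengths in m; the calibration is good to about 2 mm. A picture is of the moment at which its call begins: read the wrist's pose just before it. camera_model takes no time and is no camera call; for the wrist camera it gives the pose at the moment of the call.
- bot.hand_in(): hands the job in; it is judged then, once.
Trained networks look in the newest picture that a camera, given by its name, has taken for a name from the list of things; names that differ only in an ending like _2 or _b are one class to them, and where a whole thing is asked for, a point or a joint stands for the part that bears it (a point fixed in the world has none). Each returns a list of dicts, best first, with "score" (0 to 1); they miss things now and then, are a little off and sometimes report something else, mostly with a low value. They report only what shows in the picture. A call takes as long as a camera call.
- bot.boxes_of(name, camera): "at" ([column, row] in pixels, amid what is visible of it).
- bot.trace(name, camera): "mask" (400x640 bool, what is visible of it) and "at" ([column, row] in pixels, amid what is visible of it).
- bot.pinpoint(name, camera): "at" ([column, row] in pixels: a listed point, or the origin of a listed thing).
The state is a dict: "t": time; "q": joint angles; "joint_vel": joint speeds; "joint_torque": joint torques, N m; "eef_pos": TCP position; "tool_rot": TCP orientation; "contact_force": force on the tool from outside, world axes, zero at the start; "torque": the same for the moment, N m; "gripper_width": opening from 0.0 (shut) to 1.0 (fully open); "grasp_force": force on a finger pad.
Only numpy, scipy, OpenCV 4.12 (cv2) and the standard library are available. Lean on these libraries where they do the work, as an engineer would, in place of code of your own. Each camera call takes 0.05 s, during which the arm holds its last target. There are 200 camera calls.

## Task

Set the stepped shaft up level on the granite run-out bench: it shall lie in the two vee blocks, one centred under each end journal, with the vee block under the thin journal standing squarely on the one packing block that brings the shaft level and the other vee block straight on the plate. Keep everything on the plate's long centre line, with the thick end facing the stop ball, touching it or at most 15 mm off. Lower the shaft into the vees rather than dropping it, and leave the ring gauge and the dial indicator where they are.

Things in the scene. Friction and masses are not known exactly. Their poses are not given: they have to be found in the camera images.
- bench: fixed dark granite plate, 230 (x) x 110 (y) mm, top face 25 mm above the desk. On its +x end a steel stop bracket (from x = 83 mm on, 50 mm wide, 62 mm high over the plate) carries a small ball that points along -x: its tip is at x = 84 mm, y = 0, 47 mm above the top face. Origin: middle of the plate's underside, z up; place and yaw change.
- cradle: fixed low plastic cradle that holds the shaft at the start: grey base 140 x 56 x 6 mm, two white notched saddles 14 mm thick at x = +55 mm (56 wide, 32 high) and x = -55 mm (44 wide, 39 high), open between them. Origin: middle of the underside, x along the shaft towards its thick end.
- shaft: turned steel stepped shaft, 160 mm long, about 0.6 kg: thick journal of 40 mm diameter from x = 30 to 80 mm, middle part of 32 mm diameter from x = -30 to 30 mm, thin journal of 20 mm diameter from x = -80 to -30 mm. Origin: on its axis, half way along; x is the axis, towards the thick end. Centre of mass at x = 13 mm: grip there. Starts level in the cradle, axis 42 mm above the desk.
- vee_a: one of two identical steel vee blocks (either serves at either place): 36 mm along its groove (x), 60 mm wide (y; grip these sides), 40 mm high, 0.45 kg; a 90 degree vee, 42 mm wide at the top, runs along the top with its apex 19 mm above the underside. A round of diameter D lying in it has its axis 0.707 D above the apex. Origin: middle of the underside. Starts upright on the desk.
- vee_b: one of two identical steel vee blocks (either serves at either place): 36 mm along its groove (x), 60 mm wide (y; grip these sides), 40 mm high, 0.45 kg; a 90 degree vee, 42 mm wide at the top, runs along the top with its apex 19 mm above the underside. A round of diameter D lying in it has its axis 0.707 D above the apex. Origin: middle of the underside. Starts upright on the desk.
- pack_thin: thinnest ground steel packing block, a flat plate with two small tapped holes in its top: 50 mm along its x, 66 mm along its y, 8 mm thick (0.2 kg). Lies flat on the desk. Origin: middle of the underside, z up.
- pack_mid: middle ground steel packing block, a flat plate with two small tapped holes in its top: 50 mm along its x, 66 mm along its y, 14 mm thick (0.36 kg). Lies flat on the desk. Origin: middle of the underside, z up.
- pack_thick: thickest ground steel packing block, a flat plate with two small tapped holes in its top: 50 mm along its x, 66 mm along its y, 22 mm thick (0.57 kg). Lies flat on the desk. Origin: middle of the underside, z up.
- ring_gauge: bystander, to be left alone: loose steel ring gauge, 47 mm across, 18 mm high, flat on the desk at the far right of the work. Origin: middle of the underside.
- dial_gauge: bystander, to be left alone: loose round dial indicator lying on its back, 94 x 56 mm, 22 mm high, at the right of the work. Origin: on the underside, near the middle of its length.

How it is judged:
By the outcome, as a careful person would: the job done as asked, in the order asked, and still so for the second after the job is handed in, with the robot touching nothing.
It also fails if it takes over 112 s, if anything falls off the work surface, if the arm or the gripper's body presses on something with over 40 N, if the wrist force passes 120 N, or if a joint passes its speed limit or range.

## Working session

There is one attempt and no reset: what is moved stays moved. The work goes in short steps, Python scripts to look and compute and a shell command to move; the robot and the scene stay as the last step left them, time stands still between calls to the robot, and variables do not carry over. Pictures are saved under pics/ and viewed, at most 14 in all, crops included, and the job is handed in when it is done.

```bash
mkdir -p pics; cat > h.py <<'E'
import numpy as np, cv2
from station import bot
def snap(cam,name=None):
    p,d=bot.read_camera(cam)
    if name: cv2.imwrite(f'pics/{name}.png',p)
    return p,d
def ray(cam,pts):
    m=bot.camera_model(cam);K=np.array(m['intrinsics']);D=np.array(m['dist_coeffs'])
    R=np.array(m['R']);t=np.array(m['t'])
    u=cv2.undistortPoints(np.array(pts,float).reshape(-1,1,2),K,D).reshape(-1,2)
    return R,t,np.c_[u,np.ones(len(u))]
def at_z(cam,pts,z):
    R,t,u=ray(cam,pts);c=-R.T@t;d=u@R
    z=np.broadcast_to(z,len(d))
    return c+d*((z-c[2])/d[:,2])[:,None]
def cloud(cam,mask,depth):
    v,u=np.nonzero(mask&(depth>0));R,t,r=ray(cam,np.c_[u,v])
    return (r*depth[v,u][:,None]-t)@R
def tool():
    o=bot.get_obs();w,x,y,z=o['tool_rot']
    from scipy.spatial.transform import Rotation as Ro
    return o,np.array(o['eef_pos']),Ro.from_quat([x,y,z,w]).as_matrix()
E
python3 - <<'E'
from h import *
o,p,R=tool();print(o['t'],p.round(4),R.round(3).tolist(),o['contact_force'])
for c in('top','scene'):
    snap(c,c+'0')
    print(c,np.array(bot.camera_model(c)['t']).round(3))
    if c=='top':
        for n in['bench','cradle','shaft','vee_a','pack_thin','pack_mid','pack_thick','ring_gauge','dial_gauge']:
            pic,d=None,None
            r=bot.trace(n,c);
            print(n,[(round(a['score'],2),np.round(a['at']).tolist(),int(a['mask'].sum())) for a in r[:4]])
E
```

```text
0.0 [0.1909 0.6472 0.4037] [[-0.959, 0.283, -0.0], [0.283, 0.959, -0.002], [-0.0, -0.002, -1.0]] [ 0.21593955 -0.18615673 -0.07295435]
top [-0.28   0.545  1.176]
bench [(0.95, [222.0, 174.0], 3579)]
cradle [(0.56, [317.0, 199.0], 373)]
shaft [(0.56, [308.0, 186.0], 722), (0.55, [382.0, 163.0], 136)]
vee_a [(0.85, [350.0, 241.0], 310)]
pack_thin [(0.82, [368.0, 207.0], 476)]
pack_mid [(0.64, [265.0, 236.0], 479)]
pack_thick []
ring_gauge [(0.59, [376.0, 163.0], 150)]
dial_gauge [(0.78, [404.0, 220.0], 446)]
scene [-0.6    0.125  0.892]
```

View pics/top0.png

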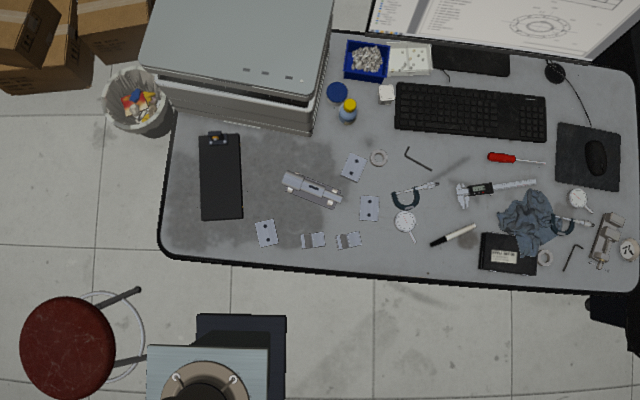

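View pics/scene0.png

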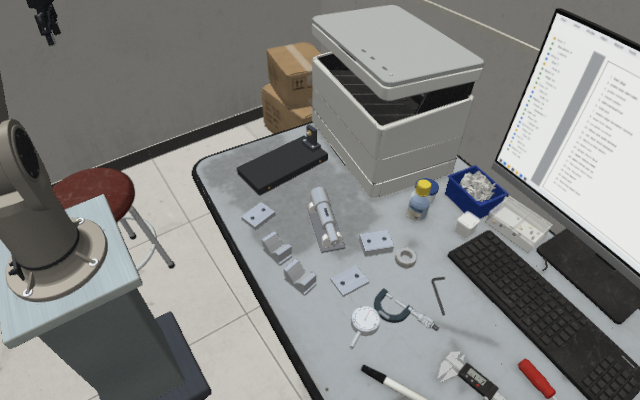

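The top view shows the bench at (222,174) with its stop at the far end. The shaft is in the cradle at (312,190), the plates at (265,234), (352,167) and (369,208), and the vees at (312,241) and (348,241). Next I'll get coarse poses and plate thicknesses.

```bash
python3 - <<'E'
from h import *
c='top'
p,d=snap(c); ps,ds=snap('scene')
full=cloud(c,np.ones_like(d,bool),d)
def near(px,r):
    m=np.zeros(d.shape,np.uint8);cv2.circle(m,px,r,1,-1);return m.astype(bool)
def ms(px):
    C=cloud(c,near(px,2),d);return C
for n,px in dict(plA=(265,234),plB=(352,167),plC=(369,208),vee1=(312,241),vee2=(348,241),bench=(222,185)).items():
    C=cloud(c,near(px,20 if n!='bench' else 60),d)
    z0=.004 if n!='bench' else .015
    # top: points above desk near centre
    cen=cloud(c,near(px,3),d)
    Q=C[(C[:,2]>z0)&(C[:,2]<.06)]
    r=cv2.minAreaRect(Q[:,:2].astype(np.float32)*1000)
    print(n,'cen',np.median(cen,0).round(4),'zpct',np.percentile(Q[:,2],[10,50,90]).round(4),'rect',np.round(r[0],1),np.round(r[1],1),round(r[2],1),len(Q))
C=cloud(c,near((292,238),3),d);print('desk z',np.median(C[:,2]),C[:,2].std())
for n in('pack_thin','pack_mid','pack_thick','shaft','vee_a','bench'):
    for a in bot.trace(n,'scene')[:3]:
        Q=cloud('scene',a['mask'],ds);print('scene',n,round(a['score'],2),np.round(a['at']),np.median(Q,0).round(4),np.percentile(Q[:,2],[5,50,95]).round(4))
print('shaft px',at_z(c,[(285,180),(339,203)],.045).round(4))
E
```

```text
plA cen [ 0.4481 -0.1464  0.0132] zpct [0.0096 0.0135 0.0168] rect [ 454.5 -146. ] [91. 94.] 17.8 524
plB cen [ 0.6294 -0.3723  0.0221] zpct [0.0103 0.0214 0.0245] rect [ 636.5 -374.7] [97.  95.4] 84.9 525
plC cen [ 0.5224 -0.4191  0.0086] zpct [0.0049 0.0079 0.0109] rect [ 522.9 -418.6] [92.1 93.6] 45.9 476
vee1 cen [ 0.4315 -0.2695  0.0223] zpct [0.0063 0.0318 0.041 ] rect [ 432.8 -266.6] [87.3 99.1] 53.4 379
vee2 cen [ 0.4332 -0.3631  0.0211] zpct [0.0162 0.0318 0.0406] rect [ 434.2 -366.6] [89.8 94.3] 62.6 373
bench cen [ 0.5742 -0.0297  0.0249] zpct [0.0216 0.0252 0.0288] rect [582.2 -59. ] [271.1 180.3] 5.5 3498
desk z -4.80861669493192e-05 0.0016609740116031572
scene pack_thin 0.94 [347. 282.] [ 0.5192 -0.4243  0.0066] [0.0033 0.0066 0.0088]
scene pack_thin 0.16 [321. 236.] [ 0.5501 -0.2968  0.0048] [0.0017 0.0048 0.036 ]
scene pack_mid 0.79 [262. 213.] [ 0.4485 -0.1568  0.0114] [0.0008 0.0114 0.014 ]
scene pack_thick 0.86 [374. 241.] [ 0.6237 -0.3837  0.0195] [0.0044 0.0195 0.022 ]
scene shaft 0.86 [326. 211.] [ 0.5639 -0.2652  0.0523] [0.0399 0.0523 0.0596]
scene vee_a 0.78 [275. 249.] [ 0.4284 -0.2722  0.0263] [0.0044 0.0263 0.0386]
scene vee_a 0.62 [296. 278.] [ 0.4297 -0.3635  0.0269] [0.0046 0.0269 0.0388]
scene bench 0.83 [282. 160.] [ 0.5934 -0.0373  0.0228] [0.0054 0.0228 0.0465]
scene bench 0.64 [348. 282.] [ 0.521  -0.4234  0.0066] [0.0031 0.0066 0.0088]
shaft px [[ 0.5866 -0.1966  0.045 ]
 [ 0.5292 -0.337   0.045 ]]
```

Depth settles it: the plate at (265,234) is about 13.5 mm thick, so that is pack_mid. The others come out at 8 and 22 mm. Now I'll move over the work for a wrist view.

```bash
python3 -m pendant '[[0.085,-0.0232,-0.0287,0,0],[0.085,-0.0232,-0.0287,0,0],[0.085,-0.0232,-0.0287,0,0],[0.085,-0.0232,-0.0287,0,0],[0.085,-0.0232,-0.0287,0,0],[0.085,-0.0232,-0.0287,0,0],[0.085,-0.0232,-0.0287,0,0],[0.085,-0.0232,-0.0287,0,0],[0.085,-0.0232,-0.0287,0,0],[0.085,-0.0232,-0.0287,0,0],[0.085,-0.0232,-0.0287,0,0]]' 60
python3 -m pendant '[[0.085,-0.0232,-0.0287,0,0],[0.085,-0.0232,-0.0287,0,0],[0.085,-0.0232,-0.0287,0,0],[0.085,-0.0232,-0.0287,0,0],[0.085,-0.0232,-0.0287,0,0],[0.085,-0.0232,-0.0287,0,0],[0.085,-0.0232,-0.0287,0,0],[0.085,-0.0232,-0.0287,0,0],[0.085,-0.0232,-0.0287,0,0],[0.085,-0.0232,-0.0287,0,0],[0.085,-0.0232,-0.0287,0,0],[0.085,0,0,0,-6]]'
python3 -m pendant '[[0.085,0,0,0,-6],[0.085,0,0,0,-6],[0.085,0,0,0,0],[0.085,0,0,0,0]]'
python3 - <<'E'
from h import *
o,p,R=tool();print(o['t'],p.round(4),R.round(3).tolist(),np.round(o['q'],2))
snap('wrist','w1')
m=bot.camera_model('wrist');Rc,t=np.array(m['R']),np.array(m['t']);c=-Rc.T@t
print('cam in tool',(R.T@(c-p)).round(4),'axis',(R.T@Rc[2]).round(3),np.array(m['intrinsics'])[0,0])
E
```

```text
t: 1.87
eef_pos: [0.3468, 0.2706, 0.405]
tool_rot: [0.0, 0.143, 0.99, 0.0]
contact_force: [0.1, 0.0, 0.0]
gripper_width: 0.994
grasp_force: 0.0
t: 2.87
eef_pos: [0.5031, -0.1092, 0.4055]
tool_rot: [0.002, 0.095, 0.995, -0.002]
contact_force: [-0.5, -1.0, 0.6]
gripper_width: 0.994
grasp_force: 0.0
t: 3.2
eef_pos: [0.5019, -0.1026, 0.4048]
tool_rot: [0.0, -0.012, 1.0, 0.0]
contact_force: [0.1, -0.5, 0.1]
gripper_width: 0.996
grasp_force: 0.0
3.2 [ 0.5019 -0.1026  0.4048] [[-1.0, -0.024, 0.0], [-0.024, 1.0, 0.0], [-0.0, 0.0, -1.0]] [-0.36  0.22  0.51  1.97 -0.13  0.99  1.81]
cam in tool [0.072  0.0002 0.031 ] axis [-0.28 -0.    0.96] 349.8001651623408
```

View pics/w1.png

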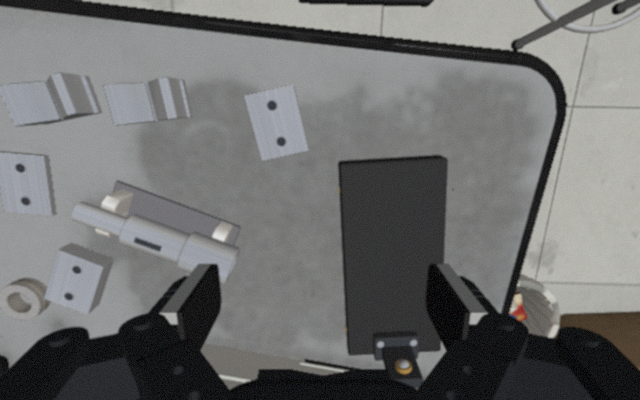

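The wrist view shows pack_mid at (277,122), vees at (147,100) and (50,98), the bench at (393,255) with the stop at (396,355), and the shaft with its thick end at (215,250). Measuring poses from this picture.

```bash
cat >> h.py <<'E'
def rect(Q):
    (c,s,a)=cv2.minAreaRect((Q[:,:2]*1000).astype(np.float32));return np.round(c,1),np.round(s,1),round(a,1)
E
python3 - <<'E'
from h import *
c='wrist'
p,d=snap(c)
def go(n,zlo,zhi):
    for a in bot.trace(n,c)[:3]:
        if a['score']<.4: continue
        m=cv2.erode(a['mask'].astype(np.uint8),np.ones((2,2)))>0
        Q=cloud(c,m,d);T=Q[(Q[:,2]>zlo)&(Q[:,2]<zhi)]
        v,u=np.nonzero(a['mask']);
        print(n,round(a['score'],2),np.round(a['at']),len(Q),len(T),'zmed',np.median(T[:,2]).round(4),'rect',*rect(T))
        # image corner approach for flats
        if zhi<.04:
            P=at_z(c,np.c_[u,v],(zlo+zhi)/2);print('   px rect',*rect(P), 'cent',P.mean(0).round(4)[:2])
go('bench',.019,.031);go('pack_mid',.009,.019);go('vee_a',.034,.046)
for a in bot.trace('shaft',c)[:1]:
    Q=cloud(c,a['mask'],d);Q=Q[Q[:,2]>.035]
    print('shaft',rect(Q))
    x=Q[:,:2]-Q[:,:2].mean(0);ev=np.linalg.eigh(x.T@x)[1][:,1];print(np.degrees(np.arctan2(ev[1],ev[0])),Q.mean(0),len(Q))
print(bot.pinpoint('shaft',c)[:1],bot.pinpoint('bench',c)[:1])
# bench top corners by eye
print(at_z(c,[(340,160),(445,157),(347,352)],.025).round(4))
C=cloud(c,np.ones_like(d,bool),d)
E
```

```text
bench 0.95 [393. 252.] 19592 17535 zmed 0.0248 rect [596.7 -22.6] [230.4 109.7] 4.9
   px rect [619.3 -21.2] [283.8 110.4] 5.0 cent [ 0.5903 -0.0257]
bench 0.45 [162. 211.] 3453 319 zmed 0.0261 rect [ 549.2 -260.9] [118.8  44.3] 85.6
   px rect [ 559.5 -264.6] [141.   66.6] 70.6 cent [ 0.5434 -0.2643]
pack_mid 0.89 [275. 119.] 3158 3152 zmed 0.0137 rect [ 450.  -149.5] [64.1 49.5] 13.9
   px rect [ 449.4 -149.8] [65.1 50.6] 13.9 cent [ 0.4487 -0.1503]
vee_a 0.92 [48. 96.] 3936 1505 zmed 0.0388 rect [ 433.6 -362.2] [36.4 61.7] 13.1
vee_a 0.7 [148. 102.] 3053 1311 zmed 0.039 rect [ 432.7 -269.6] [34.6 59.8] 8.2
shaft (array([ 561.9, -235.3]), array([106.6, 204.4]), 11.2)
73.12760082520306 [ 0.56140827 -0.26041546  0.05351474] 4838
[{'at': [154.3, 237.7], 'score': 0.92}] [{'at': [392.7, 254.3], 'score': 0.64}]
[[ 0.4833 -0.0858  0.025 ]
 [ 0.4777  0.0186  0.025 ]
 [ 0.7102 -0.0686  0.025 ]]
```

```bash
python3 -m pendant '[[0.085,0.0265,-0.023,0.01,0],[0.085,0.0265,-0.023,0.01,0],[0.085,0,0,0.01,-6.83],[0.085,0,0,0.01,-6.83],[0.085,0,0,0.01,-6.83],[0.085,0,0,0.01,-6.83],[0.085,0,0,0.01,-6.83],[0.085,0,0,0.01,-6.83],[0.085,0,0,0.01,-6.83],[0.085,0,0,0.01,-6.83],[0.085,0,0,0.01,-6.83],[0.085,0,0,0,-6.83]]' >/dev/null
python3 -m pendant '[[0.085,0,0,0,-6.83],[0.085,0,0,0,-6.83],[0.085,0,0,0,-6.83],[0.085,0,0,0,-6.83],[0.085,0,0,0,-6.83],[0.085,0,0,0,0],[0.085,0,0,0,0]]'
cat >> h.py <<'E'
def flat(n,c,zlo,zhi,k=1,near=None):
    p,d=snap(c);out=[]
    for a in bot.trace(n,c)[:k]:
        m=cv2.erode(a['mask'].astype(np.uint8),np.ones((2,2)))>0
        Q=cloud(c,m,d);T=Q[(Q[:,2]>zlo)&(Q[:,2]<zhi)]
        if len(T)<50: continue
        print(n,round(a['score'],2),np.round(a['at']),len(T),'z',np.median(T[:,2]).round(4),*rect(T))
def togo(x,y,yaw=None):
    "tool-frame shift to world xy; yaw=wanted world angle of tool y"
    o,p,R=tool();v=R.T@np.array([x-p[0],y-p[1],0]);a=np.degrees(np.arctan2(R[1,1],R[0,1]))
    print('t',o['t'],'tcp',p.round(4),'tooly',round(a,2),'q7',round(o['q'][6],2),'F',np.round(o['contact_force'],1),'-> x,y',v[:2].round(4),'yaw',None if yaw is None else round((a-yaw+180)%360-180,2))
E
python3 - <<'E'
from h import *
flat('pack_mid','wrist',.009,.019)
togo(.450,-.1495,193.9)
E
```

```text
t: 5.18
eef_pos: [0.4485, -0.1509, 0.2876]
tool_rot: [-0.006, -0.706, 0.708, 0.009]
contact_force: [-1.1, -0.1, -0.1]
gripper_width: 1.001
grasp_force: 0.0
pack_mid 0.6 [311. 199.] 6017 z 0.0137 [ 450.  -150.9] [66.6 50.3] 14.0
t 5.2833 tcp [ 0.4488 -0.1501  0.2875] tooly 179.93 q7 2.95 F [ 0.1 -0.5 -0.2] -> x,y [-0.0006 -0.0012] yaw -13.97
```

```bash
python3 -m pendant '[[0.085,0,0,0.003,6.92],[0.085,0,0,0.003,6.92],[0.085,0,0,0.003,6.92],[0.085,0,0,0.003,6.92],[0.085,0,0,0.003,6.92],[0.085,0,0,0.003,6.92],[0.085,0,0,0.003,6.92],[0.085,0,0,0.003,6.92],[0.085,0,0,0.003,6.92],[0.085,0,0,0.003,6.92],[0.085,0,0,0.003,6.92],[0.085,0,0,0.003,6.92]]' >/dev/null
python3 -m pendant '[[0.085,0,0,0.003,6.92],[0.085,0,0,0.003,6.92],[0.085,0,0,0.003,6.92],[0.085,0,0,0.003,6.92],[0.085,0,0,0.003,6.92],[0.085,0,0,0.003,6.92],[0.085,0,0,0.003,6.92],[0.085,0,0,0.003,6.92],[0.085,0,0,0.003,6.92],[0.085,0,0,0.003,6.92],[0.085,0,0,0.003,6.92],[0.085,0,0,0.003,6.92]]' >/dev/null
python3 -m pendant '[[0.085,0,0,0,0],[0.085,0,0,0,0],[0.085,0,0,0,0]]'
python3 - <<'E'
from h import *
flat('pack_mid','wrist',.009,.019)
togo(.450,-.1505,13.95)
E
```

```text
t: 7.53
eef_pos: [0.4479, -0.1487, 0.2166]
tool_rot: [-0.008, 0.613, 0.79, -0.006]
contact_force: [1.0, 0.3, -0.0]
gripper_width: 0.998
grasp_force: 0.0
pack_mid 0.62 [336. 244.] 11098 z 0.0136 [ 449.8 -150.7] [66.  51.6] 13.8
t 7.6333 tcp [ 0.4477 -0.1491  0.2164] tooly 14.22 q7 0.4 F [ 0.3 -0.9 -0.2] -> x,y [-0.002   0.0019] yaw 0.27
```

```bash
python3 -m pendant '[[0.085,-0.002,0.002,0.016,0.3],[0.085,0,0,0.016,0],[0.085,0,0,0.010,0],[0.085,0,0,0.004,0],[0.085,0,0,0,0],[0.085,0,0,0,0]]'
python3 - <<'E'
from h import *
o,p,R=tool();print(R.round(4).tolist(),np.round(o['q'],3))
togo(.450,-.1505,13.9)
E
```

```text
t: 8.13
eef_pos: [0.4488, -0.1508, 0.1701]
tool_rot: [-0.009, 0.617, 0.787, -0.006]
contact_force: [0.9, -0.1, 0.2]
gripper_width: 0.996
grasp_force: 0.0
[[-0.2382, 0.971, -0.0221], [0.9712, 0.2383, 0.0023], [0.0075, -0.0209, -0.9998]] [ 0.224  0.534 -0.039  2.175  0.05   0.455  0.386]
t 8.1333 tcp [ 0.4488 -0.1508  0.1701] tooly 13.79 q7 0.39 F [ 0.9 -0.1  0.2] -> x,y [0.     0.0012] yaw -0.11
```

```bash
python3 -m pendant '[[0.085,0,0.001,0.001,0],[0.06,0,0,0,0],[0.05,0,0,0,0],[0.05,0,0,0,0],[0.05,0,0,0,0],[0.05,0,0,0,0],[0.05,0,0,0,0],[0.05,0,0,0,0]]' 80
python3 -m pendant '[[0.05,0,0,-0.015,0],[0.05,0,0,-0.03,0],[0.05,0,0,-0.03,0],[0.05,0,0,0,0]]'
python3 - <<'E'
from h import *
togo(.5399,-.0275,94.9)
o,p,R=tool();print(R[:,2].round(4))
E
```

```text
t: 8.8
eef_pos: [0.4507, -0.1504, 0.1703]
tool_rot: [-0.008, 0.617, 0.787, -0.005]
contact_force: [-0.4, 1.5, 11.1]
gripper_width: 0.745
grasp_force: 86.9
t: 9.13
eef_pos: [0.4531, -0.1511, 0.2483]
tool_rot: [-0.006, 0.617, 0.787, -0.004]
contact_force: [1.6, -0.3, -3.1]
gripper_width: 0.749
grasp_force: 91.6
t 9.1333 tcp [ 0.4531 -0.1511  0.2483] tooly 13.76 q7 0.4 F [ 1.6 -0.3 -3.1] -> x,y [0.0994 0.1137] yaw -81.14
[-1.460e-02  6.000e-04 -9.999e-01]
```

```bash
python3 -m pendant '[[0.05,0.0248,0.0284,0,0],[0.05,0.0248,0.0284,0,0],[0.05,0.0248,0.0284,0,0],[0.05,0.0248,0.0284,0,0],[0.05,0,0,0,-6.76],[0.05,0,0,0,-6.76],[0.05,0,0,0,-6.76],[0.05,0,0,0,-6.76],[0.05,0,0,0,-6.76],[0.05,0,0,0,-6.76],[0.05,0,0,0,-6.76],[0.05,0,0,0,-6.76]]' >/dev/null
python3 -m pendant '[[0.05,0,0,0,-6.76],[0.05,0,0,0,-6.76],[0.05,0,0,0,-6.76],[0.05,0,0,0,-6.76],[0.05,0,0,0,0],[0.05,0,0,0,0],[0.05,0,0,0,0]]'
python3 - <<'E'
from h import *
togo(.5399,-.0275,94.9)
o,p,R=tool();print(R[:,2].round(4))
p,d=snap('wrist','w2')
a=bot.trace('bench','wrist')[0];Q=cloud('wrist',a['mask'],d);T=Q[(Q[:,2]>.019)&(Q[:,2]<.031)];print(rect(T),len(T))
for a in bot.trace('pack_mid','wrist')[:1]:
    Q=cloud('wrist',a['mask'],d);print(a['score'],np.median(Q,0),rect(Q))
E
```

```text
t: 10.72
eef_pos: [0.5378, -0.0274, 0.2418]
tool_rot: [-0.011, -0.041, 0.999, 0.002]
contact_force: [-0.4, 0.2, -3.4]
gripper_width: 0.745
grasp_force: 91.5
t 10.7167 tcp [ 0.5378 -0.0274  0.2418] tooly 94.69 q7 1.33 F [-0.4  0.2 -3.4] -> x,y [-0.0021 -0.0003] yaw -0.21
[-0.0228  0.0023 -0.9997]Traceback (most recent call last):
  File "<stdin>", line 5, in <module>
IndexError: list index out of range
```

View pics/w2.png

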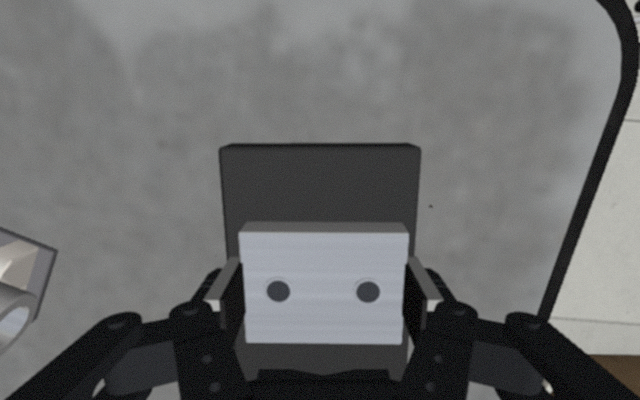

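The pack is held square above the bench. The bench front edge is at row 144, and the pack spans cols 240–408, rows 225–344. Measuring the bench edges and the held pack precisely.

```bash
cat >> h.py <<'E'
def line(P,along):
    "fit edge points; returns angle deg of line and centroid"
    vx,vy,x0,y0=cv2.fitLine((P[:,:2]*1000).astype(np.float32),cv2.DIST_HUBER,0,.01,.01).ravel()
    a=np.degrees(np.arctan2(vy,vx));return round((a-along+90)%180-90+along,2),(round(float(x0),1),round(float(y0),1))
def dark_edges(p,rows,cols):
    g=cv2.GaussianBlur(cv2.cvtColor(p,cv2.COLOR_BGR2GRAY),(3,3),0).astype(float)
    L=[];Rr=[];T=[]
    for r in range(*rows):
        dd=np.diff(g[r]);L.append((cols[0]+np.argmin(dd[cols[0]:cols[1]])+.5,r));Rr.append((cols[2]+np.argmax(dd[cols[2]:cols[3]])+.5,r))
    return L,Rr
E
python3 - <<'E'
from h import *
p,d=snap('wrist')
L,R=dark_edges(p,(160,220),(200,250,395,445))
PL=at_z('wrist',L,.025);PR=at_z('wrist',R,.025)
l=line(PL,0);r=line(PR,0);print('L',l,'R',r)
m=np.zeros(d.shape,bool);m[215:350,232:416]=1
Q=cloud('wrist',m,d);zt=np.median(Q[Q[:,2]>.06][:,2]);T=Q[abs(Q[:,2]-zt)<.004]
print('pack z',zt,rect(T))
m=np.zeros(d.shape,bool);m[130:225,200:440]=1
Q=cloud('wrist',m,d);T=Q[abs(Q[:,2]-.025)<.005];print('benchfront',rect(T))
E
```

```text
L (np.float32(5.16), (512.4, -84.3)) R (np.float32(4.77), (502.2, 23.2))
pack z 0.08562140629342636 (array([534.6, -26.5]), array([51.4, 73.7]), 4.8)
benchfront (array([504.4, -30.8]), array([ 45. , 110.7]), 4.4)
```

```bash
sed -i 's|v=R.T@np.array(\[x-p\[0\],y-p\[1\],0\])|g=p+R[:,2]*.158;v=R.T@np.array([x-g[0],y-g[1],0])|; s|.tooly.,round(a,2)|"grasp",g.round(4),"tooly",round(a,2)|' h.py
python3 -m pendant '[[0.05,-0.0064,-0.0014,0.015,-0.2],[0.05,0,0,0.015,0],[0.05,0,0,0.01,0],[0.05,0,0,0.003,0],[0.05,0,0,0,0]]'
python3 -m pendant '[[0.05,0,0,0.0015,0],[0.05,0,0,0.0015,0],[0.05,0,0,0,0]]'
python3 -c "
from h import *
togo(.5399,-.0275,94.9)"
```

```text
t: 11.28
eef_pos: [0.5431, -0.0278, 0.1983]
tool_rot: [-0.012, -0.044, 0.999, 0.002]
contact_force: [0.2, 0.2, -2.8]
gripper_width: 0.745
grasp_force: 91.5
t: 11.53
eef_pos: [0.5438, -0.028, 0.1965]
tool_rot: [-0.011, -0.044, 0.999, 0.002]
contact_force: [-0.7, 0.2, -4.3]
gripper_width: 0.743
grasp_force: 91.5
t 11.5333 tcp [ 0.5438 -0.028   0.1965] grasp [ 0.5404 -0.0276  0.0386] tooly 95.09 q7 1.3 F [-0.7  0.2 -4.3] -> x,y [0.0005 0.0002] yaw 0.19
```

```bash
python3 -m pendant '[[0.05,0,0,0.001,0],[0.05,0,0,0.001,0],[0.05,0,0,0,0]]'
python3 -m pendant '[[0.085,0,0,0,0],[0.085,0,0,0,0],[0.085,0,0,0,0],[0.085,0,0,0,0],[0.085,0,0,-0.02,0],[0.085,0,0,-0.03,0],[0.085,0,0,-0.03,0],[0.085,0.02,0,-0.03,0],[0.085,0.03,0,-0.03,0],[0.085,0,0,0,0],[0.085,0,0,0,0]]'
python3 - <<'E'
from h import *
togo(.4327,-.2696,98.2)
p,d=snap('wrist','w3')
m=bot.trace('pack_mid','wrist')
for a in m[:2]:
    Q=cloud('wrist',a['mask'],d);T=Q[abs(Q[:,2]-.039)<.004];print(a['score'],a['at'],np.median(Q[:,2]),rect(T) if len(T)>20 else 0)
for a in bot.trace('bench','wrist')[:1]:
    Q=cloud('wrist',a['mask'],d);T=Q[abs(Q[:,2]-.025)<.005];print('bench',rect(T))
E
```

```text
t: 11.78
eef_pos: [0.5438, -0.0278, 0.1959]
tool_rot: [-0.011, -0.044, 0.999, 0.001]
contact_force: [-6.0, 0.3, 13.0]
gripper_width: 0.742
grasp_force: 93.5
t: 12.7
eef_pos: [0.497, -0.0329, 0.3364]
tool_rot: [-0.009, -0.044, 0.999, 0.001]
contact_force: [0.2, -0.5, -0.4]
gripper_width: 0.991
grasp_force: 0.0
t 12.7 tcp [ 0.497  -0.0329  0.3364] grasp [ 0.4941 -0.0327  0.1784] tooly 95.06 q7 1.43 F [ 0.2 -0.5 -0.4] -> x,y [ 0.082  -0.2305] yaw -3.14
0.91 [323.0, 253.5] 0.036491389026226305 (array([539.9, -26.9]), array([51. , 66.9]), 4.8)
0.19 [62.3, 278.7] 0.052252703627450284 (array([ 561. , -232.5]), array([108.7,  35.4]), 52.3)
bench (array([573.8, -24.3]), array([186.2, 110.3]), 4.8)
```

View pics/w3.png

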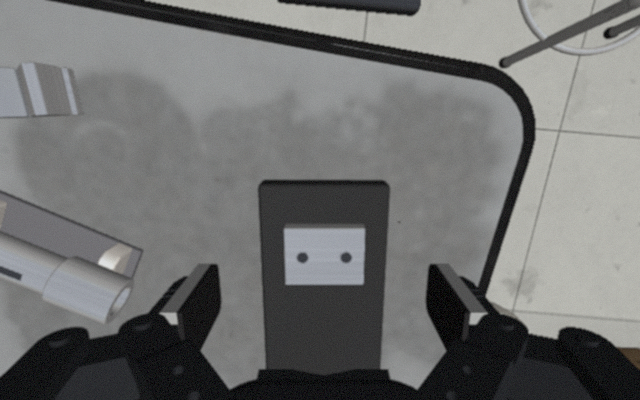

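The pack sits square at (324,256) on the bench centre line, at 539.9, -26.9 mm with yaw 4.8°. Next is the nearer vee.

```bash
python3 -m pendant '[[0.085,0.0103,-0.0288,0,0],[0.085,0.0103,-0.0288,0,0],[0.085,0.0103,-0.0288,0,0],[0.085,0.0103,-0.0288,0,0],[0.085,0.0103,-0.0288,0,0],[0.085,0.0103,-0.0288,0,0],[0.085,0.0103,-0.0288,0,0],[0.085,0.0103,-0.0288,0,0],[0.085,0,0,0.02,-3.1],[0.085,0,0,0.02,0],[0.085,0,0,0,0],[0.085,0,0,0,0]]'
python3 - <<'E'
from h import *
flat('vee_a','wrist',.034,.046,2)
togo(.4327,-.2696,98.2)
E
```

```text
t: 13.85
eef_pos: [0.4348, -0.2691, 0.2936]
tool_rot: [-0.013, -0.072, 0.997, 0.003]
contact_force: [-0.1, 0.1, 0.8]
gripper_width: 0.996
grasp_force: 0.0
vee_a 0.91 [319. 213.] 2588 z 0.0409 [ 433.3 -271.2] [36.2 60.1] 8.1
vee_a 0.68 [181. 198.] 2857 z 0.0408 [ 434.6 -363.3] [36.4 59.4] 13.0
t 13.95 tcp [ 0.4356 -0.2691  0.2956] grasp [ 0.4322 -0.2686  0.1376] tooly 98.24 q7 1.97 F [-0.6 -0.   0.1] -> x,y [-0.0004 -0.001 ] yaw 0.04
```

```bash
python3 -m pendant '[[0.085,-0.0034,-0.0028,0.03,0],[0.085,0,0,0.03,0],[0.085,0,0,0.03,0],[0.085,0,0,0.02,0],[0.085,0,0,0.004,0],[0.085,0,0,0,0],[0.085,0,0,0,0]]'
python3 -c "
from h import *
togo(.4333,-.2711,98.2)"
```

```text
t: 14.53
eef_pos: [0.4371, -0.2715, 0.1827]
tool_rot: [-0.01, -0.072, 0.997, 0.001]
contact_force: [-0.6, -0.6, 0.3]
gripper_width: 0.994
grasp_force: 0.0
t 14.5333 tcp [ 0.4371 -0.2715  0.1827] grasp [ 0.4339 -0.2712  0.0247] tooly 98.22 q7 1.87 F [-0.6 -0.6  0.3] -> x,y [0.0006 0.0002] yaw 0.02
```

```bash
python3 -m pendant '[[0.06,0,0,0,0],[0.045,0,0,0,0],[0.045,0,0,0,0],[0.045,0,0,0,0],[0.045,0,0,0,0],[0.045,0,0,0,0],[0.045,0,0,0,0],[0.045,0,0,-0.02,0],[0.045,0,0,-0.03,0],[0.045,0,0,-0.04,0],[0.045,0,0,0,3.35],[0.045,0,0,0,0]]' 80
python3 -c "
from h import *
togo(.5399,-.0272,94.85)"
```

```text
t: 15.53
eef_pos: [0.4387, -0.272, 0.274]
tool_rot: [-0.009, -0.041, 0.999, 0.0]
contact_force: [0.2, -0.5, -5.9]
gripper_width: 0.684
grasp_force: 89.6
t 15.5333 tcp [ 0.4387 -0.272   0.274 ] grasp [ 0.4359 -0.2721  0.116 ] tooly 94.7 q7 1.89 F [ 0.2 -0.5 -5.9] -> x,y [-0.1237  0.2355] yaw -0.15
```

```bash
python3 -m pendant '[[0.045,-0.0155,0.0294,0,0],[0.045,-0.0155,0.0294,0,0],[0.045,-0.0155,0.0294,0,0],[0.045,-0.0155,0.0294,0,0],[0.045,-0.0155,0.0294,0,0],[0.045,-0.0155,0.0294,0,0],[0.045,-0.0155,0.0294,0,0],[0.045,-0.0155,0.0294,0,0],[0.045,0,0,0,0],[0.045,0,0,0,0]]'
python3 - <<'E'
from h import *
togo(.5399,-.0272,94.85)
p,d=snap('wrist','w4')
print(tool()[2][:,2].round(4))
m=np.zeros(d.shape,bool);m[100:390,230:420]=1
Q=cloud('wrist',m,d)
for lo,hi in((.12,.145),(.032,.044)):
    T=Q[(Q[:,2]>lo)&(Q[:,2]<hi)];print(len(T),rect(T) if len(T) else '',np.median(T[:,2]) if len(T) else '')
E
```

```text
t: 16.37
eef_pos: [0.5415, -0.0241, 0.2686]
tool_rot: [-0.012, -0.046, 0.999, 0.002]
contact_force: [-0.4, -0.9, -5.7]
gripper_width: 0.687
grasp_force: 89.4
t 16.3667 tcp [ 0.5415 -0.0241  0.2686] grasp [ 0.5377 -0.0236  0.1106] tooly 95.21 q7 1.37 F [-0.4 -0.9 -5.7] -> x,y [-0.0019 -0.0038] yaw 0.36
[-0.025   0.002  -0.9997]
8768 (array([535.1, -25.4]), array([37.2, 69.7]), 4.9) 0.1246802879489769
3492 (array([523.6, -31.1]), array([18.4, 66.5]), 4.9) 0.03855551873117516
```

View pics/w4.png

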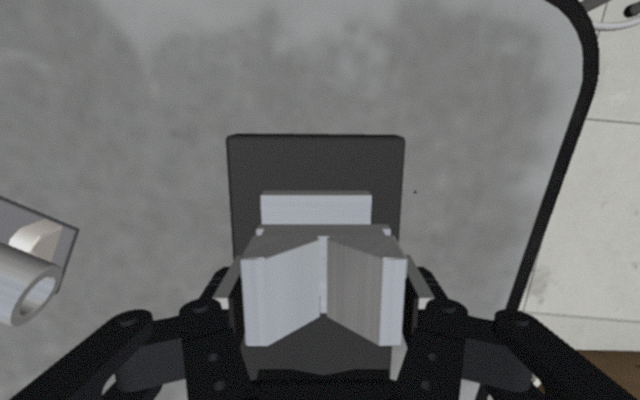

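The vee is held upright above the pack, with its apex at column 323. The pack's front strip shows at cols 261–372. Correcting, settling and measuring again.

```bash
python3 -m pendant '[[0.045,-0.0019,-0.0035,0.02,0.3],[0.045,0,0,0,0],[0.045,0,0,0,0],[0.045,0,0,0,0],[0.045,0,0,0,0]]'
python3 - <<'E'
from h import *
togo(.5399,-.0272,94.85)
p,d=snap('wrist','w5')
m=np.zeros(d.shape,bool);m[100:390,230:420]=1
Q=cloud('wrist',m,d)
for lo,hi in((.102,.125),(.033,.044),(.021,.029)):
    T=Q[(Q[:,2]>lo)&(Q[:,2]<hi)];r=rect(T);print(len(T),r,np.median(T[:,2]),'n',-.0846*r[0][0]+.9964*r[0][1])
togo(.5399,-.0272,94.85)
E
```

```text
t: 16.83
eef_pos: [0.5435, -0.0306, 0.2501]
tool_rot: [-0.011, -0.039, 0.999, 0.002]
contact_force: [0.7, -0.6, -4.8]
gripper_width: 0.686
grasp_force: 89.1
t 16.8333 tcp [ 0.5435 -0.0306  0.2501] grasp [ 0.5401 -0.0302  0.0922] tooly 94.5 q7 1.36 F [ 0.7 -0.6 -4.8] -> x,y [-0.0001  0.003 ] yaw -0.35
8633 (array([538.4, -29.4]), array([37. , 69.7]), 4.6) 0.1065207656372527 n -74.84279999999998
3318 (array([522.5, -28.7]), array([14.7, 66.7]), 4.5) 0.03876139399692968 n -72.80018
20456 (array([563. , -25.8]), array([161.6, 110.6]), 4.9) 0.02488707709343521 n -73.33691999999999
t 16.8833 tcp [ 0.5436 -0.0304  0.2503] grasp [ 0.5403 -0.03    0.0923] tooly 94.52 q7 1.36 F [ 0.1  0.9 -5.3] -> x,y [0.0001 0.0028] yaw -0.33
```

```bash
python3 -m pendant '[[0.045,-0.002,0.0019,0.01,-0.3],[0.045,0,0,0.01,0],[0.045,0,0,0.005,0],[0.045,0,0,0,0],[0.045,0,0,0,0],[0.045,0,0,0,0]]'
python3 - <<'E'
from h import *
p,d=snap('wrist')
m=np.zeros(d.shape,bool);m[60:390,230:420]=1
Q=cloud('wrist',m,d)
for lo,hi in((.077,.098),(.033,.044),(.021,.029)):
    T=Q[(Q[:,2]>lo)&(Q[:,2]<hi)];r=rect(T);print(len(T),r,np.median(T[:,2]),'n',-.0846*r[0][0]+.9964*r[0][1])
togo(.5399,-.0272,94.85)
E
```

```text
t: 17.38
eef_pos: [0.5448, -0.0279, 0.2244]
tool_rot: [-0.011, -0.042, 0.999, 0.002]
contact_force: [0.3, 0.2, -3.2]
gripper_width: 0.688
grasp_force: 89.5
8283 (array([539.7, -27.1]), array([37.1, 69.5]), 4.7) 0.08096919889273124 n -72.66105999999999
2670 (array([521.7, -29.1]), array([13.1, 66.6]), 4.9) 0.03875794357113897 n -73.13106
21542 (array([551.9, -25.5]), array([139.4,  99.9]), 4.8) 0.024965238565738946 n -72.09894
t 17.4333 tcp [ 0.5448 -0.0279  0.2246] grasp [ 0.5414 -0.0275  0.0667] tooly 94.85 q7 1.34 F [ 1.  -0.7 -4. ] -> x,y [0.0014 0.0005] yaw 0.0
```

```bash
python3 -m pendant '[[0.045,0,0,0.0015,0],[0.045,0,0,0.001,0],[0.045,0,0,0,0]]'
python3 -m pendant '[[0.045,0,0,0.0007,0],[0.045,0,0,0,0]]'
```

```text
t: 17.68
eef_pos: [0.5449, -0.0279, 0.2224]
tool_rot: [-0.011, -0.042, 0.999, 0.002]
contact_force: [-1.1, 0.1, -0.7]
gripper_width: 0.683
grasp_force: 89.7
t: 17.85
eef_pos: [0.5449, -0.0279, 0.2223]
tool_rot: [-0.011, -0.042, 0.999, 0.001]
contact_force: [-3.7, -0.4, 6.5]
gripper_width: 0.687
grasp_force: 90.8
```

```bash
python3 -m pendant '[[0.085,0,0,0,0],[0.085,0,0,0,0],[0.085,0,0,0,0],[0.085,0,0,0,0],[0.085,0,0,-0.03,0],[0.085,0,0,-0.04,0],[0.085,0,0,-0.03,0],[0.085,0.02,0,0,0],[0.085,0.03,0,0,0],[0.085,0,0,0,0],[0.085,0,0,0,0],[0.085,0,0,0,0]]'
python3 - <<'E'
from h import *
p,d=snap('wrist')
m=np.zeros(d.shape,bool);m[150:360,260:390]=1
Q=cloud('wrist',m,d)
for lo,hi in((.072,.088),(.033,.044)):
    T=Q[(Q[:,2]>lo)&(Q[:,2]<hi)];r=rect(T);print(len(T),r,np.median(T[:,2]),'n',-.0846*r[0][0]+.9964*r[0][1])
togo(.4346,-.3633,103)
E
```

```text
t: 18.85
eef_pos: [0.4975, -0.0324, 0.3227]
tool_rot: [-0.01, -0.042, 0.999, 0.002]
contact_force: [-0.3, -0.5, -0.2]
gripper_width: 0.996
grasp_force: 0.0
2469 (array([539.9, -27.6]), array([37.4, 60.9]), 5.5) 0.07805955376543744 n -73.17618
1071 (array([522.7, -28.7]), array([14.9, 66.7]), 5.3) 0.0386454817009109 n -72.81710000000001
t 18.9 tcp [ 0.4978 -0.0323  0.3226] grasp [ 0.4945 -0.0319  0.1646] tooly 94.85 q7 1.43 F [ 0.2 -0.5  0.3] -> x,y [ 0.0877 -0.3251] yaw -8.15
```

```bash
python3 -m pendant '[[0.085,0.0097,-0.0361,0,0],[0.085,0.0097,-0.0361,0,0],[0.085,0.0097,-0.0361,0,0],[0.085,0.0097,-0.0361,0,0],[0.085,0.0097,-0.0361,0,0],[0.085,0.0097,-0.0361,0,0],[0.085,0.0097,-0.0361,0,0],[0.085,0.0097,-0.0361,0,0],[0.085,0.0097,-0.0361,0,0],[0.085,0,0,0.02,-4],[0.085,0,0,0.01,-4],[0.085,0,0,0,0]]' >/dev/null
python3 -m pendant '[[0.085,0,0,0,0],[0.085,0,0,0,0],[0.085,0,0,0,0]]'
python3 - <<'E'
from h import *
flat('vee_a','wrist',.034,.046,1)
togo(.4346,-.3633,103)
E
```

```text
t: 20.15
eef_pos: [0.4378, -0.3632, 0.2938]
tool_rot: [-0.01, -0.112, 0.994, 0.002]
contact_force: [0.4, -0.4, 0.1]
gripper_width: 1.0
grasp_force: 0.0
vee_a 0.56 [320. 207.] 2276 z 0.0391 [ 432.6 -363.2] [36.7 60.1] 13.0
t 20.25 tcp [ 0.4375 -0.3632  0.2938] grasp [ 0.4342 -0.363   0.1358] tooly 102.85 q7 2.2 F [-1.   0.   0.1] -> x,y [-0.0003 -0.0004] yaw -0.15
```

```bash
python3 -m pendant '[[0.085,-0.0016,-0.0006,0.03,-0.1],[0.085,0,0,0.03,0],[0.085,0,0,0.03,0],[0.085,0,0,0.018,0],[0.085,0,0,0.003,0],[0.085,0,0,0,0],[0.06,0,0,0,0],[0.045,0,0,0,0],[0.045,0,0,0,0],[0.045,0,0,0,0],[0.045,0,0,0,0],[0.045,0,0,0,0]]'
python3 -m pendant '[[0.045,0,0,0,0],[0.045,0,0,-0.02,0],[0.045,0,0,-0.03,0],[0.045,0,0,-0.04,4],[0.045,0,0,-0.01,4],[0.045,0,0,0,0],[0.045,0,0,0,0]]'
python3 -c "
from h import *
togo(.6495,-.0181,94.85)"
```

```text
t: 21.25
eef_pos: [0.4371, -0.3638, 0.1841]
tool_rot: [-0.009, -0.113, 0.994, 0.001]
contact_force: [-0.4, 0.9, 6.1]
gripper_width: 0.686
grasp_force: 87.9
t: 21.83
eef_pos: [0.4381, -0.3635, 0.2826]
tool_rot: [-0.011, -0.044, 0.999, 0.001]
contact_force: [-0.2, 0.5, -5.4]
gripper_width: 0.689
grasp_force: 88.8
t 21.8333 tcp [ 0.4381 -0.3635  0.2826] grasp [ 0.4347 -0.3634  0.1246] tooly 95.05 q7 2.08 F [-0.2  0.5 -5.4] -> x,y [-0.2443  0.325 ] yaw 0.2
```

```bash
python3 -m pendant '[[0.045,-0.0204,0.0271,-0.008,0],[0.045,-0.0204,0.0271,-0.008,0],[0.045,-0.0204,0.0271,0,0],[0.045,-0.0204,0.0271,0,0],[0.045,-0.0204,0.0271,0,0],[0.045,-0.0204,0.0271,0,0],[0.045,-0.0204,0.0271,0,0],[0.045,-0.0204,0.0271,0,0],[0.045,-0.0204,0.0271,0,0],[0.045,-0.0204,0.0271,0,0],[0.045,-0.0204,0.0271,0,0],[0.045,-0.0204,0.0271,0,0]]' >/dev/null
python3 -m pendant '[[0.045,0,0,0,0],[0.045,0,0,0,0],[0.045,0,0,0,0],[0.045,0,0,0,0]]'
cat >> h.py <<'E'
def held(zs,box=(60,390,200,440)):
    p,d=snap('wrist');m=np.zeros(d.shape,bool);m[box[0]:box[1],box[2]:box[3]]=1
    Q=cloud('wrist',m,d)
    for lo,hi in zs:
        T=Q[(Q[:,2]>lo)&(Q[:,2]<hi)];c,s,a=rect(T)
        print(len(T),c,s,a,'z',np.median(T[:,2]).round(4),'s',round(.9964*c[0]+.0846*c[1],1),'n',round(-.0846*c[0]+.9964*c[1],1))
E
python3 - <<'E'
from h import *
snap('wrist','w6')
togo(.6495,-.0182,94.85)
held(((.125,.15),(.073,.084),(.021,.029)))
E
```

```text
t: 23.17
eef_pos: [0.6536, -0.0202, 0.2923]
tool_rot: [-0.013, -0.043, 0.999, 0.001]
contact_force: [-0.2, -0.7, -5.1]
gripper_width: 0.689
grasp_force: 88.9
t 23.2167 tcp [ 0.6537 -0.0204  0.2927] grasp [ 0.6499 -0.0202  0.1348] tooly 94.86 q7 1.41 F [ 0.   0.7 -5. ] -> x,y [0.0002 0.002 ] yaw 0.01
16828 [649.5 -20.2] [38.  86.3] 4.6 z 0.1422 s 645.5 n -75.1
374 [643.3 -52. ] [ 56.1 203.9] 73.2 z 0.0772 s 636.6 n -106.2
24552 [661.9 -15.8] [230.8 114.5] 6.8 z 0.0251 s 658.2 n -71.7
```

View pics/w6.png

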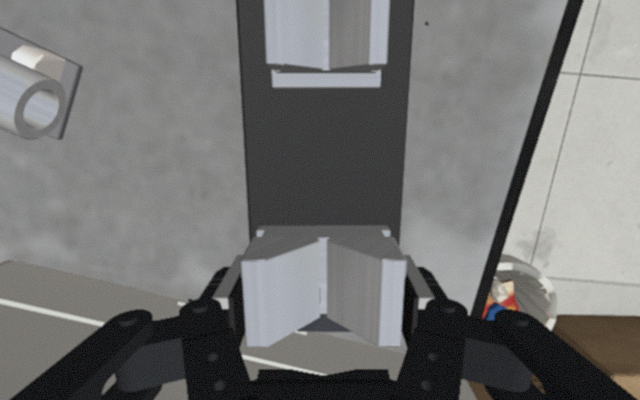

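The held vee hangs above the plate at (324,290), in line with the thin vee at (326,35). It needs a 2 mm sideways correction before I lower it.

```bash
python3 -m pendant '[[0.045,-0.0018,0.002,0.02,0],[0.045,0,0,0.03,0],[0.045,0,0,0.02,0],[0.045,0,0,0.007,0],[0.045,0,0,0,0],[0.045,0,0,0,0],[0.045,0,0,0,0]]'
python3 - <<'E'
from h import *
togo(.6495,-.0182,94.85)
held(((.06,.073),(.021,.029)),(220,350,240,410))
E
```

```text
t: 23.85
eef_pos: [0.6553, -0.0164, 0.2187]
tool_rot: [-0.009, -0.043, 0.999, 0.002]
contact_force: [1.0, 0.7, -5.0]
gripper_width: 0.684
grasp_force: 88.7
t 23.85 tcp [ 0.6553 -0.0164  0.2187] grasp [ 0.6523 -0.0161  0.0608] tooly 94.92 q7 1.38 F [ 1.   0.7 -5. ] -> x,y [ 0.003  -0.0019] yaw 0.07
7395 [651.3 -14.1] [37.6 64.6] 4.5 z 0.0668 s 647.8 n -69.1
1950 [671.4 -13.9] [75.  91.1] 4.5 z 0.025 s 667.8 n -70.7
```

```bash
python3 -m pendant '[[0.045,0.001,-0.002,0,0],[0.045,0,0,0,0],[0.045,0,0,0,0],[0.045,0,0,0,0]]'
python3 - <<'E'
from h import *
togo(.6495,-.0182,94.85)
held(((.06,.073),),(220,350,240,410))
p,d=snap('wrist')
L,R=dark_edges(p,(100,200),(220,265,385,430))
l=line(at_z('wrist',L,.025),0);r=line(at_z('wrist',R,.025),0);print(l,r,[-.0846*a[1][0]+.9964*a[1][1] for a in(l,r)])
held(((.072,.085),),(0,120,230,430))
togo(.6495,-.0182,94.85)
E
```

```text
t: 24.23
eef_pos: [0.6537, -0.0184, 0.2174]
tool_rot: [-0.011, -0.043, 0.999, 0.002]
contact_force: [0.2, -0.4, -4.4]
gripper_width: 0.683
grasp_force: 88.7
t 24.2333 tcp [ 0.6537 -0.0184  0.2174] grasp [ 0.6503 -0.0181  0.0595] tooly 94.94 q7 1.38 F [ 0.2 -0.4 -4.4] -> x,y [ 0.0008 -0.0001] yaw 0.09
9712 [649.3 -16.1] [37.4 64. ] 5.1 z 0.0686 s 645.6 n -71.0
(np.float32(5.35), (599.9, -63.0)) (np.float32(4.11), (593.3, 10.7)) [-113.52473999999998, -39.531699999999994]
3083 [553.8 -25.1] [ 8.5 57.8] 4.8 z 0.0772 s 549.7 n -71.9
t 24.3833 tcp [ 0.6537 -0.0182  0.2171] grasp [ 0.6502 -0.0179  0.0591] tooly 94.95 q7 1.38 F [ 0.4 -0.3 -5.2] -> x,y [ 0.0008 -0.0003] yaw 0.1
```

```bash
python3 -m pendant '[[0.045,0,-0.0005,0.004,0.1],[0.045,0,0,0.002,0],[0.045,0,0,0.001,0],[0.045,0,0,0,0]]'
python3 -m pendant '[[0.045,0,0,0.001,0],[0.045,0,0,0,0]]'
```

```text
t: 24.72
eef_pos: [0.6534, -0.0188, 0.2096]
tool_rot: [-0.011, -0.042, 0.999, 0.002]
contact_force: [-0.1, 0.0, -5.3]
gripper_width: 0.685
grasp_force: 89.1
t: 24.88
eef_pos: [0.6536, -0.0188, 0.2093]
tool_rot: [-0.011, -0.042, 0.999, 0.002]
contact_force: [-0.8, -0.2, -1.3]
gripper_width: 0.689
grasp_force: 89.0
```

```bash
python3 -m pendant '[[0.045,0,0,0.0007,0],[0.045,0,0,0,0],[0.085,0,0,0,0],[0.085,0,0,0,0],[0.085,0,0,0,0],[0.085,0,0,0,0],[0.085,0,0,-0.035,0],[0.085,0,0,-0.035,0],[0.085,0,0,-0.035,0],[0.085,0.02,0,-0.03,0],[0.085,0.03,0,-0.02,0],[0.085,0.03,0,-0.02,0]]'
python3 -m pendant '[[0.085,0,0,0,0],[0.085,0,0,0,0],[0.085,0,0,0,0],[0.085,0,0,0,0]]'
python3 - <<'E'
from h import *
snap('wrist','w7')
for k in(1,):
    p,d=snap('wrist')
    for a in bot.trace('vee_a','wrist')[:3]:
        Q=cloud('wrist',a['mask'],d)
        for lo,hi in((.058,.071),(.0735,.085)):
            T=Q[(Q[:,2]>lo)&(Q[:,2]<hi)]
            if len(T)>100:
                c,s,an=rect(T);print(round(a['score'],2),np.round(a['at']),len(T),c,s,an,'s',round(.9964*c[0]+.0846*c[1],1),'n',round(-.0846*c[0]+.9964*c[1],1))
    a=bot.trace('bench','wrist')[0];Q=cloud('wrist',a['mask'],d);T=Q[abs(Q[:,2]-.025)<.004];print('bench',rect(T))
togo(.566,-.255)
E
```

```text
t: 25.88
eef_pos: [0.5773, -0.0257, 0.3866]
tool_rot: [-0.01, -0.042, 0.999, 0.002]
contact_force: [-1.2, -0.8, -0.3]
gripper_width: 0.995
grasp_force: 0.0
t: 26.22
eef_pos: [0.5782, -0.0259, 0.3841]
tool_rot: [-0.011, -0.042, 0.999, 0.002]
contact_force: [0.0, 0.3, 0.0]
gripper_width: 0.994
grasp_force: 0.0
0.6 [320. 268.] 1393 [648.9 -18.4] [37.3 60.9] 5.0 s 645.0 n -73.2
0.55 [ 73. 166.] 1723 [ 574.7 -243.7] [107.   25.8] 70.3 s 552.0 n -291.4
bench (array([597.2, -23.1]), array([230.2, 110.9]), 4.7)
t 26.4167 tcp [ 0.5781 -0.0258  0.384 ] grasp [ 0.5744 -0.0254  0.226 ] tooly 94.86 q7 1.46 F [ 0.  -0.2 -0. ] -> x,y [ 0.0278 -0.2281] yaw None
```

View pics/w7.png

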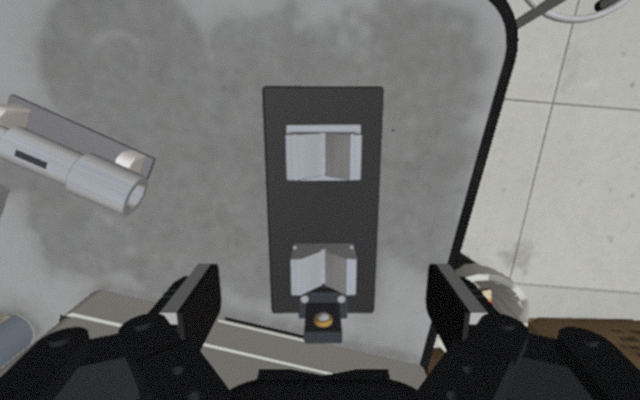

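Both vees are on the centre line, at (323,150) and (323,272), with a spacing of about 109.5 mm. Now the shaft. I'll also check how close the printer is.

```bash
python3 -m pendant '[[0.085,0.0047,-0.038,0,0],[0.085,0.0047,-0.038,0,0],[0.085,0.0047,-0.038,0,0],[0.085,0.0047,-0.038,0,0],[0.085,0.0047,-0.038,0,0],[0.085,0.0047,-0.038,0,0],[0.085,0,0,0,6.76],[0.085,0,0,0,6.76],[0.085,0,0,0,6.76],[0.085,0,0,0,6.76],[0.085,0,0,0,6.76],[0.085,0,0,0,6.76]]' >/dev/null
python3 -m pendant '[[0.085,0,0,0,6.76],[0.085,0,0,0,6.76],[0.085,0,0,0,6.76],[0.085,0,0,0,6.76],[0.085,0,0,0,6.76],[0.085,0,0,0,6.76],[0.085,0,0,0,6.76],[0.085,0,0,0,6.76],[0.085,0,0,0,6.76],[0.085,0,0,0,6.76],[0.085,0,0,0,6.76],[0.085,0,0,0,0]]' >/dev/null
python3 -m pendant '[[0.085,0,0,0,0],[0.085,0,0,0,0],[0.085,0,0,0,0]]'
python3 - <<'E'
from h import *
p,d=snap('top')
m=np.zeros(d.shape,bool);m[60:140,140:330]=1
Q=cloud('top',m,d)
for lo,hi in((.08,.15),(.15,.22),(.22,.3),(.3,.6)):
    T=Q[(Q[:,2]>lo)&(Q[:,2]<hi)]
    for y0,y1 in((-.2,-.1),(-.1,0),(0,.1)):
        U=T[(T[:,1]>y0)&(T[:,1]<y1)]
        if len(U)>5: print(lo,y0,len(U),'xmin',np.percentile(U[:,0],1).round(3))
p,d=snap('wrist','w8')
print(tool()[2].round(4).tolist())
for a in bot.trace('shaft','wrist')[:1]:
    Q=cloud('wrist',a['mask'],d);print(a['score'],np.round(a['at']),len(Q))
    Q=Q[Q[:,2]>.045];print(rect(Q)); np.save('shaft.npy',Q)
print(bot.pinpoint('shaft','wrist')[:1])
togo(.566,-.255)
E
```

```text
t: 28.67
eef_pos: [0.5689, -0.2555, 0.3844]
tool_rot: [-0.007, 0.819, 0.574, -0.008]
contact_force: [0.1, 0.1, 0.2]
gripper_width: 1.0
grasp_force: 0.0
0.08 -0.2 212 xmin 0.727
0.08 -0.1 376 xmin 0.69
0.08 0 296 xmin 0.699
0.15 -0.2 700 xmin 0.724
0.15 -0.1 745 xmin 0.74
0.15 0 717 xmin 0.758
0.22 -0.2 136 xmin 0.72
0.22 -0.1 140 xmin 0.741
0.22 0 157 xmin 0.759
0.3 -0.2 1498 xmin 0.723
0.3 -0.1 1058 xmin 0.741
0.3 0 640 xmin 0.759
[[0.3419, 0.9395, -0.0221], [0.9397, -0.342, 0.0023], [-0.0054, -0.0216, -0.9998]]
0.93 [332. 171.] 6081
(array([ 565.9, -270.1]), array([161.3,  39.2]), 69.4)
[{'at': [329.9, 196.3], 'score': 0.93}]
t 28.8667 tcp [ 0.5688 -0.2557  0.3847] grasp [ 0.5653 -0.2553  0.2267] tooly -20.04 q7 0.02 F [-0.  -1.  -0.2] -> x,y [0.0005 0.0005] yaw None
```

View pics/w8.png

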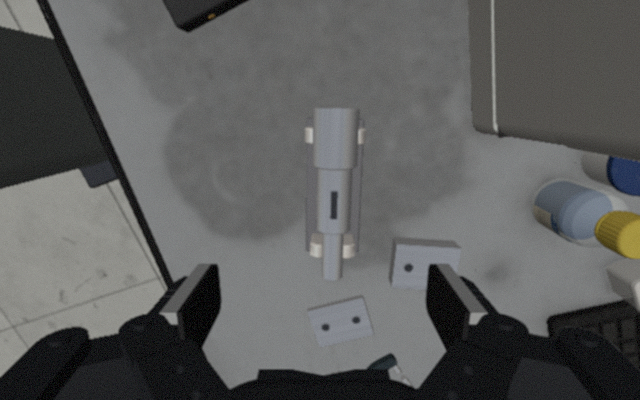

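The shaft is in line with the tool: thick end up at (335,115), thin end at (333,275), and the fingers have clear space. The printer face at x ≈ 0.745 leaves enough room. Going down.

```bash
python3 -m pendant '[[0.085,0.0004,0.0098,0.03,0.55],[0.085,0,0,0.035,0],[0.085,0,0,0.03,0],[0.085,0,0,0.025,0],[0.085,0,0,0,0],[0.085,0,0,0,0],[0.085,0,0,0,0],[0.085,0,0,0,0]]'
python3 - <<'E'
from h import *
p,d=snap('wrist')
for a in bot.trace('shaft','wrist')[:1]:
    Q=cloud('wrist',a['mask'],d);Q=Q[Q[:,2]>.045];print(a['score'],rect(Q))
    r=bot.pinpoint('shaft','wrist')
    if r: print(r[0]['score'],at_z('wrist',[r[0]['at']],.042).round(4))
togo(.5705,-.2579,-20.6)
E
```

```text
t: 29.53
eef_pos: [0.5764, -0.2587, 0.2668]
tool_rot: [-0.006, 0.822, 0.569, -0.007]
contact_force: [0.6, 1.2, 0.4]
gripper_width: 0.998
grasp_force: 0.0
0.93 (array([ 566.8, -269.1]), array([159.4,  39.6]), 70.6)
0.73 [[ 0.564  -0.2661  0.042 ]]
t 29.6833 tcp [ 0.576  -0.2585  0.2662] grasp [ 0.573  -0.2583  0.1082] tooly -20.62 q7 0.02 F [0.5 0.5 0.4] -> x,y [-0.0005 -0.0025] yaw -0.02
```

```bash
python3 -m pendant '[[0.085,0.0007,-0.0011,0.03,-0.5],[0.085,0,0,0.025,0],[0.085,0,0,0.012,0],[0.085,0,0,0.002,0],[0.085,0,0,0,0],[0.085,0,0,0,0]]'
python3 -c "
from h import *
togo(.5708,-.2573,-20)"
```

```text
t: 30.18
eef_pos: [0.5739, -0.2574, 0.1968]
tool_rot: [-0.006, 0.82, 0.573, -0.008]
contact_force: [0.3, 0.0, 0.0]
gripper_width: 0.999
grasp_force: 0.0
t 30.1833 tcp [ 0.5739 -0.2574  0.1968] grasp [ 0.5706 -0.2572  0.0388] tooly -20.14 q7 0.04 F [0.3 0.  0. ] -> x,y [-0.0001  0.0002] yaw -0.14
```

Close in with firm force, lift.

```bash
python3 -m pendant '[[0.06,0,0,0,0],[0.04,0,0,0,0],[0.02,0,0,0,0],[0.02,0,0,0,0],[0.02,0,0,0,0],[0.02,0,0,0,0],[0.02,0,0,0,0],[0.02,0,0,0,0],[0.02,0,0,0,0],[0.02,0,0,0,0]]' 110
python3 -m pendant '[[0.02,0,0,-0.01,0],[0.02,0,0,-0.02,0],[0.02,0,0,-0.03,0],[0.02,0,0,-0.03,0],[0.02,0,0,-0.02,0],[0.02,0,0,0,0],[0.02,0,0,0,0],[0.02,0,0,0,0]]'
python3 - <<'E'
from h import *
togo(.6077,-.0217,-85.15)
p,d=snap('wrist')
for a in bot.trace('shaft','wrist')[:1]:
    Q=cloud('wrist',a['mask'],d);Q=Q[Q[:,2]>.11];print(a['score'],rect(Q))
    dirn=np.array([.342,.94]);s=(Q[:,:2]-[.57,-.257])@dirn
    for lo,hi in((-.09,-.05),(-.03,.0),(.02,.06)):
        T=Q[(s>lo)&(s<hi)];print(lo,np.percentile(T[:,2],97).round(4) if len(T)>20 else None)
E
```

```text
t: 31.02
eef_pos: [0.574, -0.2573, 0.1966]
tool_rot: [-0.006, 0.82, 0.573, -0.008]
contact_force: [1.2, 0.5, 5.8]
gripper_width: 0.344
grasp_force: 108.1
t: 31.68
eef_pos: [0.5746, -0.2568, 0.3037]
tool_rot: [-0.009, 0.82, 0.573, -0.009]
contact_force: [-0.3, 0.6, -5.5]
gripper_width: 0.343
grasp_force: 109.3
t 31.6833 tcp [ 0.5746 -0.2568  0.3037] grasp [ 0.5706 -0.2563  0.1458] tooly -20.12 q7 0.03 F [-0.3  0.6 -5.5] -> x,y [ 0.233  -0.0458] yaw 65.03
0.67 (array([ 574.8, -240.3]), array([100.8,  41.4]), 68.9)
-0.09 None
-0.03 0.1648
0.02 0.1686
```

```bash
python3 -m pendant '[[0.02,0.02,-0.004,0,0],[0.02,0.0325,-0.0064,0,0],[0.02,0.0325,-0.0064,0,0],[0.02,0.0325,-0.0064,0,0],[0.02,0.0325,-0.0064,0,0],[0.02,0.0325,-0.0064,0,0],[0.02,0.0325,-0.0064,0,0],[0.02,0.018,-0.0034,0,0],[0.02,0,0,0,4],[0.02,0,0,0,6.5],[0.02,0,0,0,6.5],[0.02,0,0,0,6.5]]' >/dev/null
python3 -m pendant '[[0.02,0,0,0,6.5],[0.02,0,0,0,6.5],[0.02,0,0,0,6.5],[0.02,0,0,0,6.5],[0.02,0,0,0,6.5],[0.02,0,0,0,6.5],[0.02,0,0,0,2.5],[0.02,0,0,0,0],[0.02,0,0,0,0],[0.02,0,0,0,0]]'
cat >> h.py <<'E'
def shaft_held():
    p,d=snap('wrist');e=np.array([.9964,.0846]);n=np.array([-.0846,.9964])
    r=bot.trace('shaft','wrist')
    if not r: print('none');return p,d
    Q=cloud('wrist',cv2.erode(r[0]['mask'].astype(np.uint8),np.ones((3,3)))>0,d)
    zt=np.percentile(Q[:,2],98);Q=Q[Q[:,2]>zt-.04]
    s=Q[:,:2]@e*1000;t=Q[:,:2]@n*1000
    print('len',len(Q),'s range',np.percentile(s,[.3,99.7]).round(1),*rect(Q))
    for a in np.arange(510,680,20):
        k=(s>a)&(s<a+20)
        if k.sum()>30:
            lo,hi=np.percentile(t[k],[1,99]);print(a+10,'n mid',round((lo+hi)/2,1),'w',round(hi-lo,1),'top',np.percentile(Q[k,2],97).round(4))
    return p,d
E
python3 - <<'E'
from h import *
togo(.6077,-.0217,-85.15)
snap('wrist','w9')
shaft_held()
E
```

```text
t: 33.62
eef_pos: [0.6125, -0.0227, 0.3044]
tool_rot: [-0.002, 0.999, 0.043, -0.012]
contact_force: [0.0, 0.4, -3.4]
gripper_width: 0.342
grasp_force: 109.1
t 33.6167 tcp [ 0.6125 -0.0227  0.3044] grasp [ 0.6088 -0.0223  0.1464] tooly -85.02 q7 -1.36 F [ 0.   0.4 -3.4] -> x,y [-0.0011 -0.0007] yaw 0.13
len 24115 s range [577.7 671.3] [626.4 -20.8] [98.1 38.5] 4.3
580 n mid -73.5 w 29.3 top 0.1669
600 n mid -73.7 w 27.9 top 0.1667
620 n mid -73.9 w 34.9 top 0.1698
640 n mid -74.1 w 36.5 top 0.1698
660 n mid -74.3 w 36.6 top 0.1695
680 n mid -74.3 w 34.2 top 0.1689
```

View pics/w9.png

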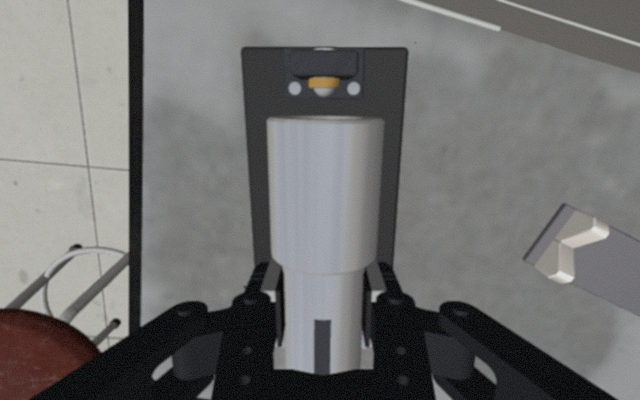

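The shaft hangs over the vees with its thick end towards the ball at (323,88). It needs only sub-millimetre and 0.4° corrections. Lowering most of the way.

```bash
python3 -m pendant '[[0.02,0.0008,-0.0005,0.01,-0.4],[0.02,0,0,0.02,0],[0.02,0,0,0.02,0],[0.02,0,0,0.012,0],[0.02,0,0,0.005,0],[0.02,0,0,0,0],[0.02,0,0,0,0],[0.02,0,0,0,0],[0.02,0,0,0,0]]'
python3 - <<'E'
from h import *
togo(.6077,-.0217,-85.15)
shaft_held()
E
```

```text
t: 34.52
eef_pos: [0.6127, -0.0221, 0.2393]
tool_rot: [-0.002, 0.999, 0.046, -0.01]
contact_force: [0.3, 0.2, -4.1]
gripper_width: 0.341
grasp_force: 109.1
t 34.5167 tcp [ 0.6127 -0.0221  0.2393] grasp [ 0.6095 -0.0217  0.0814] tooly -84.72 q7 -1.32 F [ 0.3  0.2 -4.1] -> x,y [-0.0018 -0.0002] yaw 0.43
len 24050 s range [577.7 671.3] [626.7 -20.4] [97.5 38.4] 4.9
580 n mid -72.8 w 29.4 top 0.101
600 n mid -72.9 w 27.9 top 0.1008
620 n mid -72.8 w 34.8 top 0.104
640 n mid -73.2 w 36.1 top 0.104
660 n mid -73.1 w 36.3 top 0.1038
680 n mid -73.1 w 34.4 top 0.1031
```

```bash
python3 -m pendant '[[0.02,-0.0005,0,0.004,0],[0.02,0,0,0.003,0],[0.02,0,0,0.002,0],[0.02,0,0,0,0],[0.02,0,0,0,0]]'
python3 -m pendant '[[0.02,0,0,0.0007,0],[0.02,0,0,0.0007,0],[0.02,0,0,0,0]]'
python3 -m pendant '[[0.02,0,0,0.0005,0],[0.02,0,0,0,0]]'
```

```text
t: 35.03
eef_pos: [0.6112, -0.022, 0.2289]
tool_rot: [-0.002, 0.999, 0.046, -0.011]
contact_force: [-7.7, 0.0, -0.7]
gripper_width: 0.341
grasp_force: 119.0
t: 35.28
eef_pos: [0.6113, -0.0222, 0.2279]
tool_rot: [-0.002, 0.999, 0.046, -0.011]
contact_force: [-1.4, -0.4, -0.1]
gripper_width: 0.342
grasp_force: 119.6
t: 35.45
eef_pos: [0.6114, -0.0222, 0.2275]
tool_rot: [-0.002, 0.999, 0.046, -0.011]
contact_force: [5.8, -1.0, -3.4]
gripper_width: 0.345
grasp_force: 120.1
```

```bash
python3 -m pendant '[[0.02,0,0,0.0005,0],[0.02,0,0,0,0]]'
python3 -m pendant '[[0.02,0,0,0.0004,0],[0.02,0,0,0,0]]'
python3 - <<'E'
from h import *
shaft_held()
E
```

```text
t: 35.62
eef_pos: [0.6114, -0.0222, 0.2272]
tool_rot: [-0.002, 0.999, 0.046, -0.011]
contact_force: [-2.2, 0.4, 2.4]
gripper_width: 0.346
grasp_force: 119.4
t: 35.78
eef_pos: [0.6116, -0.0223, 0.2271]
tool_rot: [-0.002, 0.999, 0.046, -0.01]
contact_force: [1.4, -1.0, 1.0]
gripper_width: 0.344
grasp_force: 119.6
len 24533 s range [576.5 670.3] [625.7 -21.9] [99.6 42.2] 8.2
580 n mid -72.9 w 29.6 top 0.0886
600 n mid -73.1 w 28.0 top 0.0886
620 n mid -72.8 w 35.9 top 0.0923
640 n mid -73.2 w 37.2 top 0.0924
660 n mid -73.1 w 36.8 top 0.0925
680 n mid -73.4 w 35.3 top 0.0912
```

Seated: the top of the thick journal is at 92.4 mm against 92.3 expected. Releasing gently.

```bash
python3 -m pendant '[[0.02,0,0,0,0],[0.02,0,0,0,0],[0.034,0,0,0,0],[0.04,0,0,0,0],[0.045,0,0,0,0],[0.05,0,0,0,0],[0.06,0,0,0,0],[0.07,0,0,0,0],[0.07,0,0,0,0]]' 20
python3 -m pendant '[[0.07,0,0,-0.01,0],[0.07,0,0,-0.02,0],[0.07,0,0,-0.03,0],[0.07,0,0,-0.03,0],[0.07,-0.01,0,-0.03,0],[0.07,-0.03,0,-0.03,0],[0.07,-0.03,0,-0.02,0],[0.07,-0.03,0,0,0],[0.07,0,0,0,0],[0.07,0,0,0,0],[0.07,0,0,0,0]]'
python3 - <<'E'
from h import *
p,d=shaft_held();cv2.imwrite('pics/w10.png',p)
snap('scene','s2')
a=bot.trace('bench','wrist')
if a:
    Q=cloud('wrist',a[0]['mask'],d);T=Q[abs(Q[:,2]-.025)<.004];print('bench',rect(T))
for a in bot.trace('pack_mid','wrist')[:1]+bot.trace('vee_a','wrist')[:2]:
    Q=cloud('wrist',a['mask'],d);print(a['score'],np.round(a['at']),np.median(Q,0).round(4),rect(Q))
E
python3 -c "
import cv2
a=cv2.imread('pics/s2.png')[100:230,190:400]
cv2.imwrite('pics/s2c.png',cv2.resize(a,None,fx=3.5,fy=3.5,interpolation=cv2.INTER_CUBIC))"
```

```text
t: 36.63
eef_pos: [0.6113, -0.022, 0.2264]
tool_rot: [-0.002, 0.999, 0.046, -0.011]
contact_force: [0.5, 0.2, 0.7]
gripper_width: 0.821
grasp_force: 0.0
t: 37.55
eef_pos: [0.5164, -0.0314, 0.3987]
tool_rot: [-0.002, 0.999, 0.046, -0.01]
contact_force: [-0.1, 0.8, 0.4]
gripper_width: 0.818
grasp_force: 0.0
len 6592 s range [514.  646.2] [584.2 -23.8] [134.7  38.3] 4.8
520 n mid -73.7 w 17.7 top 0.0819
540 n mid -73.6 w 17.4 top 0.0819
560 n mid -73.1 w 28.5 top 0.0877
580 n mid -73.0 w 30.0 top 0.088
600 n mid -73.2 w 29.9 top 0.0881
620 n mid -73.2 w 35.2 top 0.0917
640 n mid -73.2 w 37.7 top 0.092
bench (array([573.7, -25.3]), array([182. , 110.6]), 4.7)
0.98 [310. 125.] [ 0.561  -0.014   0.0375] (array([560.8, -25.8]), array([10.6, 66.3]), 5.3)
0.92 [296.  22.] [ 0.6416 -0.0008  0.0634] (array([644.5, -18.3]), array([31.5, 70.4]), 0.6)
0.66 [310. 153.] [ 0.5418 -0.0182  0.0758] (array([539.7, -27.8]), array([36.3, 60.9]), 4.7)
```

View pics/w10.png

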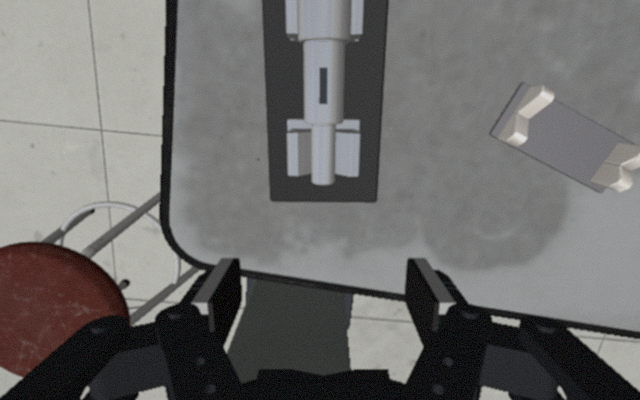

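View pics/s2c.png

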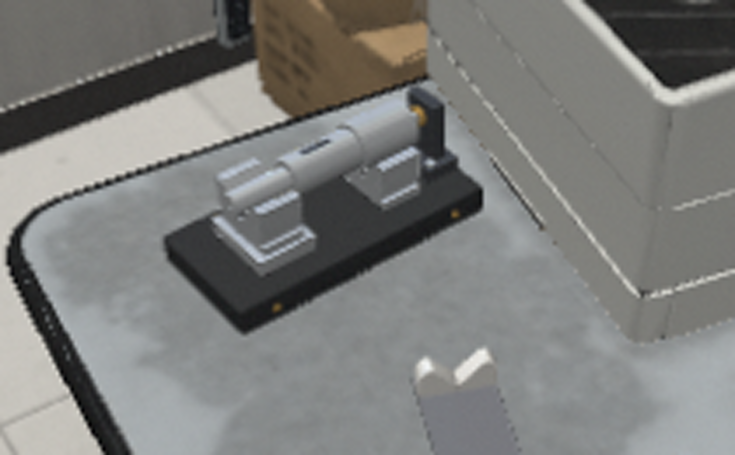

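The shaft lies level in both vees, with its axis at 72 mm along its length. The thin vee is squarely on the packing block, and the thick end faces the ball with a gap of about 6 mm. Handing in.

```bash
python3 -c "
from station import bot
print(bot.hand_in())"
```

```text
the job is handed in; nothing more can be done
None
```

The job is handed in: the shaft lies level in both vee blocks on the bench centre line, with the 14 mm packing block under the thin-end vee and the thick end about 6 mm off the stop ball by measurement; the judge's verdict was not shown.

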